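Fit up the posts of a stepped stand in order of height

ROBOT

A 6-joint arm with a two-finger parallel gripper is mounted at the origin on the work surface. World frame = base frame: x ahead of the robot, y to its left, z up, the work surface at z = 0. Lengths are in m, angles in rad, forces in N, time in s.
With the tool pointing down it reaches from about 0.35 to 0.975 m from the base axis. Payload 4.9 kg.
Tool frame: the origin (TCP) lies at the very end of the fingers, on their centre line; the grasp point (between the pads) lies 19 mm behind it (ctrl.grasp_offset is the distance from the TCP to the grasp point, in m); z points along the fingers, y is the line along which they close (so a half turn about z gives the same grasp; the last joint's range is limited). The gripper opens to 85 mm and grips with 20 to 120 N. Pads are 22 mm wide; open, the fingers measure 114 mm over their backs; the gripper's body (76 mm by 85 mm) begins 54 mm behind the grasp point. The pads swing forward as they close: fully open they stand 13 mm farther back than shut.
Start: joints at [-1.381, 0.053, 1.613, -0, 1.476, -0.119], TCP at [0.19, -0.595, 0.231] pointing down, gripper open.
Joint ranges: [-3.01, 3.01], [-1.01, 2.22], [0.06, 2.58], [-1.02, 4.17], [0.09, 2.62], [-3.14, 3.14]. Speed limits (rad/s): [2.57, 2.57, 3.14, 3.14, 3.14, 3.14].

INTERFACE

Orientations are given as a rotation vector (axis times angle).
In Python, from station import ctrl, optics gives the robot as it stands.
- The arm moves only by the shell command python3 -m handwheel 'ROWS' [OPENING] [FORCE]. ROWS is JSON, a list of rows, each an object of numbers: "tx", "ty", "tz": the shift along the tool's x, y, z in mm; "roll": the turn about the tool's z in rad. A call has 1 to 12 rows; each row shifts and turns the commanded pose from where the row before left it, along the tool's axes as they then stand; what a row does not reach is not made up. A row lasts 1/12 s, in which the tool goes at most 41.7 mm and 7.16 degrees, less where a joint would pass 70% of its speed; a pose out of reach is approached as far as the arm can. A call with a gripper value outside its range is refused whole. OPENING is the finger opening in mm, from 0 to 85.4, set as the call begins (- or left out, the last holds). The fingers move at their own pace and stop on an object; FORCE is the grip in N (left out, the last holds). Time passes only in rows, so rows that do not move let the fingers close. It gives the time, the measured TCP pose, the force, the opening and the grip force at its end, in the units of the state.
- ctrl.get_obs(): the state, without advancing time (a new reading comes with each control period).
- optics.get_image(name): name is "side" or "top" or "wrist"; returns (picture, depth): 480x640x3 uint8, red, green, blue; 480x640 float32, m along the optical axis (not along the pixel's ray), 0 where there is no reading.
- optics.camera_params(name): a dict with "mtx" (3x3 intrinsics, pixels), "extrinsics" (4x4, takes a point from camera to world coordinates); the wrist camera has in their place "tool_from_camera" (4x4, takes a point from camera to tool coordinates, whose origin is the TCP and whose axes are the flange's). Camera axes: x right, y down, z forward; pixel columns grow to the right and rows downward; lengths in m; the calibration is good to about 2 mm. A picture is of the moment at which its call begins: read the wrist's pose just before it. camera_params takes no time and is no camera call.
- ctrl.finish_job(): hands the job in; it is judged then, once.
The state is a dict: "t": time; "q": joint angles; "dq": joint speeds; "effort": joint torques, N m; "tool_pos": TCP position; "tool_rot": TCP orientation; "contact_force": force on the tool from outside, world axes, zero at the start; "wrist_torque": the same for the moment, N m; "opening": finger opening in m; "grip_force": force on a finger pad.
Only numpy, scipy, OpenCV 4.12 (cv2) and the standard library are available. Lean on these libraries where they do the work, as an engineer would, in place of code of your own. Each camera call takes 0.05 s, during which the arm holds its last target. There are 200 camera calls.

TASK

Fit up the stepped stand ready for tack-welding: stand the four loose square-tube posts upright on the base bar, one on each soapstone square, centred and with their flat sides square to the bar, the tallest next to the tall end plate and stepping down in order of height to the shortest by the low toe plate. Set the posts down rather than drop them, let go of them all, and leave the welding magnet that lies among them where it is.

Things in the scene. Friction and masses are not known exactly. Their poses are not given: they have to be found in the camera images.
- post_a: the third tallest of four loose posts: a piece of dark square steel tube, 40 x 40 mm outside, 4 mm wall, 75 mm tall, open at both ends, bright bands at its ends; stands upright on the table at the start. About 315 g, +-30 %. Origin at the centre of its underside, z up along the tube, x and y square to its flat sides.
- post_b: the tallest of four loose posts: a piece of dark square steel tube, 40 x 40 mm outside, 4 mm wall, 125 mm tall, open at both ends, bright bands at its ends; stands upright on the table at the start. About 525 g, +-30 %. Origin at the centre of its underside, z up along the tube, x and y square to its flat sides.
- post_c: the shortest of four loose posts: a piece of dark square steel tube, 40 x 40 mm outside, 4 mm wall, 50 mm tall, open at both ends, bright bands at its ends; stands upright on the table at the start. About 210 g, +-30 %. Origin at the centre of its underside, z up along the tube, x and y square to its flat sides.
- post_d: the second tallest of four loose posts: a piece of dark square steel tube, 40 x 40 mm outside, 4 mm wall, 100 mm tall, open at both ends, bright bands at its ends; stands upright on the table at the start. About 420 g, +-30 %. Origin at the centre of its underside, z up along the tube, x and y square to its flat sides.
- mark_p: one of four alike white soapstone squares (50 mm, flat) in a row on the base bar, a fixed dark flat steel bar 470 x 70 mm, 8 mm thick. The letters say nothing of the order in the row. Origin at the square's centre on the bar's top face, 8 mm above the table; y lies along the bar (it may point to either end plate), x across it, z up.
- mark_q: one of four alike white soapstone squares (50 mm, flat) in a row on the base bar, a fixed dark flat steel bar 470 x 70 mm, 8 mm thick. The letters say nothing of the order in the row. Origin at the square's centre on the bar's top face, 8 mm above the table; y lies along the bar (it may point to either end plate), x across it, z up.
- mark_r: one of four alike white soapstone squares (50 mm, flat) in a row on the base bar, a fixed dark flat steel bar 470 x 70 mm, 8 mm thick. The letters say nothing of the order in the row. Origin at the square's centre on the bar's top face, 8 mm above the table; y lies along the bar (it may point to either end plate), x across it, z up.
- mark_s: one of four alike white soapstone squares (50 mm, flat) in a row on the base bar, a fixed dark flat steel bar 470 x 70 mm, 8 mm thick. The letters say nothing of the order in the row. Origin at the square's centre on the bar's top face, 8 mm above the table; y lies along the bar (it may point to either end plate), x across it, z up.
- tall_end: tall end plate welded upright across one end of the base bar (which end varies): dark steel, 70 mm wide, 8 thick, 150 high. Origin at the centre of its foot on the bar's top face, in line with the squares, whose centres lie 75, 150, 225 and 300 mm from it. At the other end, 375 mm away, the low toe plate, 25 mm high. Beyond each plate a fixture bolt, head 15 mm high, holds the bar to the table.
- magnet: bystander, to be left alone: a flat arrow-shaped welding magnet, red-painted steel cheeks, about 65 x 65 mm, 17 mm thick, lying on the table amid the posts. Origin at the centre of its underside. A mallet (44 mm high, left) and a wire brush (40 mm high, right) also lie on the table, at least 60 mm clear of posts and bar, out of the way.
Not all that is in view belongs to the job. Leave any orange or yellow look-alike of the post_b alone. What is shaped like the post_a but yellow is not meant.

How it is judged:
At the end, for the whole second after the job is handed in: From tall end plate to toe plate stand the 125, 100, 75 and 50 mm posts, one per square: within 12 mm of its centre, foot on the bar (4 mm), upright (0.08 rad), sides square to the bar (0.15 rad), at rest and released ((horizontal distance between post_b and mark_p below 0.012 m or horizontal distance between post_b and mark_q below 0.012 m or horizontal distance between post_b and mark_r below 0.012 m or horizontal distance between post_b and mark_s below 0.012 m) and horizontal distance between post_b and tall_end between 0.055 and 0.095 m and height (world z) of post_b between 0.004 and 0.012 m and angle between each of post_b, post_d, post_a, post_c's own z axis and vertical below 0.08 rad and (angle between the x axis of post_b and the x axis of mark_p, either way round below 0.15 rad or angle between the x axis of post_b and the y axis of mark_p, either way round below 0.15 rad) and linear speed of each of post_b, post_d, post_a, post_c below 0.02 m/s and contact force between the fingers and post_b below 0.1 N and (horizontal distance between post_d and mark_p below 0.012 m or horizontal distance between post_d and mark_q below 0.012 m or horizontal distance between post_d and mark_r below 0.012 m or horizontal distance between post_d and mark_s below 0.012 m) and horizontal distance between post_d and tall_end between 0.13 and 0.17 m and height (world z) of post_d between 0.004 and 0.012 m and (angle between the x axis of post_d and the x axis of mark_p, either way round below 0.15 rad or angle between the x axis of post_d and the y axis of mark_p, either way round below 0.15 rad) and contact force between the fingers and post_d below 0.1 N and (horizontal distance between post_a and mark_p below 0.012 m or horizontal distance between post_a and mark_q below 0.012 m or horizontal distance between post_a and mark_r below 0.012 m or horizontal distance between post_a and mark_s below 0.012 m) and horizontal distance between post_a and tall_end between 0.205 and 0.245 m and height (world z) of post_a between 0.004 and 0.012 m and (angle between the x axis of post_a and the x axis of mark_p, either way round below 0.15 rad or angle between the x axis of post_a and the y axis of mark_p, either way round below 0.15 rad) and contact force between the fingers and post_a below 0.1 N and (horizontal distance between post_c and mark_p below 0.012 m or horizontal distance between post_c and mark_q below 0.012 m or horizontal distance between post_c and mark_r below 0.012 m or horizontal distance between post_c and mark_s below 0.012 m) and horizontal distance between post_c and tall_end between 0.28 and 0.32 m and height (world z) of post_c between 0.004 and 0.012 m and (angle between the x axis of post_c and the x axis of mark_p, either way round below 0.15 rad or angle between the x axis of post_c and the y axis of mark_p, either way round below 0.15 rad) and contact force between the fingers and post_c below 0.1 N); the robot touches nothing.
It fails at once if the magnet is pushed more than 25 mm out of its place (distance of magnet from where it was at the start of the episode above 0.025 m).
It fails at once if a post is dropped (falls free by more than about 25 mm) ((linear speed of post_b above 0.7 m/s and contact force between the fingers and post_b below 0.05 N) or (linear speed of post_d above 0.7 m/s and contact force between the fingers and post_d below 0.05 N) or (linear speed of post_a above 0.7 m/s and contact force between the fingers and post_a below 0.05 N) or (linear speed of post_c above 0.7 m/s and contact force between the fingers and post_c below 0.05 N)).
It also fails if it takes over 90 s, if anything falls off the work surface, if the arm or the gripper's body presses on something with over 40 N, if the wrist force passes 120 N, or if a joint passes its speed limit or range.

## Working session

There is one attempt and no reset: what is moved stays moved. The work goes in short steps, Python scripts to look and compute and a shell command to move; the robot and the scene stay as the last step left them, time stands still between calls to the robot, and variables do not carry over. Pictures are saved under pics/ and viewed, at most 14 in all, crops included, and the job is handed in when it is done.

```bash
mkdir -p pics; ls
python3 - <<'E'
from station import ctrl, optics
import cv2
o=ctrl.get_obs();print({k:o[k] for k in('t','tool_pos','tool_rot','opening')})
for n in('top','side'):
    im,d=optics.get_image(n);cv2.imwrite(f'pics/{n}0.png',im[:,:,::-1]);print(n,optics.camera_params(n))
print(optics.camera_params('wrist'))
E
```

```text
pics
{'t': 0.0, 'tool_pos': array([ 0.18983406, -0.59481453,  0.23004826]), 'tool_rot': array([-3.10217210e+00, -4.82813677e-01,  1.16651674e-04]), 'opening': 0.08558221060471208}
top {'mtx': array([[597.59033328,   0.        , 319.94766498],
       [  0.        , 597.59033328, 233.98222327],
       [  0.        ,   0.        ,   1.        ]]), 'extrinsics': array([[ 0.02692402, -0.98378636,  0.17731186,  0.35337409],
       [-0.99942824, -0.02286255,  0.02490958, -0.0152752 ],
       [-0.02045191, -0.17788115, -0.98383943,  0.96548366],
       [ 0.        ,  0.        ,  0.        ,  1.        ]])}
side {'mtx': array([[460.18969363,   0.        , 318.48521581],
       [  0.        , 460.18969363, 236.39430635],
       [  0.        ,   0.        ,   1.        ]]), 'extrinsics': array([[-0.99263344, -0.07182184,  0.09757291,  0.43399019],
       [-0.12108877,  0.6149933 , -0.77917954,  0.63065233],
       [-0.00404458, -0.78525465, -0.61915973,  0.55891283],
       [ 0.        ,  0.        ,  0.        ,  1.        ]])}
{'mtx': array([[336.38645872,   0.        , 315.43210533],
       [  0.        , 336.38645872, 239.86218041],
       [  0.        ,   0.        ,   1.        ]]), 'tool_from_camera': array([[ 1.68720859e-03, -9.53121918e-01, -3.02581829e-01,
         7.65220630e-02],
       [ 9.99997994e-01,  1.28160782e-03,  1.53901079e-03,
        -9.34653949e-04],
       [-1.07907368e-03, -3.02583819e-01,  9.53122168e-01,
        -1.43270919e-01],
       [ 0.00000000e+00,  0.00000000e+00,  0.00000000e+00,
         1.00000000e+00]])}
```

View pics/top0.png

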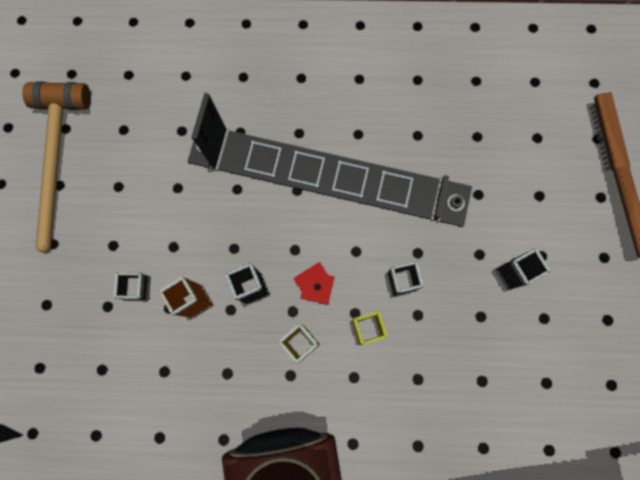

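View pics/side0.png

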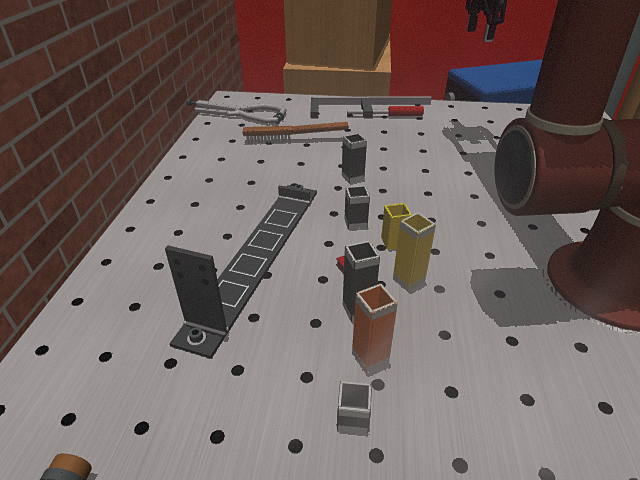

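The top view shows the four dark posts at about (130,286), (245,283), (405,278) and (530,266). The decoys are orange (180,296), pale yellow (298,343) and yellow (370,328). The magnet is at (317,285), the squares run from (264,158) to (395,188), and the tall plate is at the left (205,135). Next I'll measure them.

```bash
cat > h.py <<'E'
from station import ctrl, optics
import cv2, numpy as np
def cloud(n='top'):
    im,d=optics.get_image(n);p=optics.camera_params(n);K=p['mtx'];E=p['extrinsics']
    v,u=np.mgrid[:480,:640]
    c=np.stack([(u-K[0,2])/K[0,0]*d,(v-K[1,2])/K[1,1]*d,d],-1)
    return im,d,c@E[:3,:3].T+E[:3,3]
def ray(uv,z,n='top'):
    p=optics.camera_params(n);K=p['mtx'];E=p['extrinsics']
    uv=np.asarray(uv,float).reshape(-1,2)
    r=np.c_[(uv-K[:2,2])/K[[0,1],[0,1]],np.ones(len(uv))]@E[:3,:3].T
    return E[:3,3]+r*((z-E[2,3])/r[:,2])[:,None]
def rect(pts):
    (c,s,a)=cv2.minAreaRect((np.asarray(pts)[:,:2]*1000).astype(np.float32));return np.round(c,1),np.round(s,1),round(a,1)
E
python3 - <<'E'
from h import *
im,d,P=cloud()
for n,(u,v) in dict(c1=(130,286),org=(180,296),p2=(245,283),p3=(405,278),p4=(530,266),yel=(370,328),pal=(298,343),mag=(317,285)).items():
    w=np.zeros((480,640),bool);w[v-24:v+24,u-24:u+24]=1
    w&=(d>0)
    z=P[w][:,2];zt=np.percentile(z[z>.008],90) if (z>.008).any() else 0
    m=w&(abs(P[...,2]-zt)<.006)
    k,l,st,_=cv2.connectedComponentsWithStats(m.astype(np.uint8));m=l==1+st[1:,4].argmax()
    uv=np.argwhere(m)[:,::-1]
    print(n,round(zt*1000,1),m.sum(),rect(P[m]),rect(ray(uv,zt)))
# marks
g=cv2.cvtColor(im,cv2.COLOR_RGB2GRAY)
roi=np.zeros_like(g);cv2.fillPoly(roi,[np.array([[228,132],[440,180],[430,215],[222,170]])],255)
b=((g>120)&(roi>0)).astype(np.uint8)
k,l,st,_=cv2.connectedComponentsWithStats(b)
for i in range(1,k):
    if 60<st[i,4]<900: print('mark',st[i],rect(ray(np.argwhere(l==i)[:,::-1],.008)))
w=(P[...,2]>.13)&(P[...,1]>.05)&(P[...,0]>.5)&(d>0);print('tall',w.sum(),rect(P[w]) if w.sum()>5 else '')
E
```

```text
c1 51.8 313 (array([432.3, 303.7]), array([42.2, 40.7]), 89.1) (array([431.4, 302.6]), array([40.1, 42.6]), 1.4)
org 126.0 367 (array([413.4, 205.6]), array([41.4, 40.7]), 32.9) (array([413. , 204.9]), array([41.5, 41.3]), 33.5)
p2 126.5 353 (array([435.8, 114. ]), array([41.5, 40.9]), 24.5) (array([435.6, 113.5]), array([41.2, 40.9]), 24.5)
p3 76.9 301 (array([ 453.2, -123.1]), array([40.7, 40.9]), 14.5) (array([ 452.9, -122.8]), array([40.7, 41. ]), 14.3)
p4 101.1 366 (array([ 470. , -299.7]), array([40.7, 42.2]), 30.4) (array([ 469.6, -298.6]), array([40.6, 42.5]), 30.4)
yel 77.4 298 (array([376.5, -69.5]), array([40.5, 40.7]), 18.1) (array([376.4, -69.3]), array([40.4, 40.6]), 17.9)
pal 126.9 336 (array([351.7,  33.4]), array([40.6, 40.5]), 42.5) (array([351.6,  33.4]), array([40.5, 40.5]), 42.6)
mag 19.9 1080 (array([449.9,  18.4]), array([62.8, 62.8]), 78.6) (array([449.7,  18.5]), array([62.5, 63. ]), 78.8)
mark [245 141  36  36 198] (array([651.9, 108.1]), array([51.4, 51.4]), 77.7)
mark [288 151  37  36 209] (array([636.2,  34.6]), array([51.4, 51.2]), 77.7)
mark [332 161  37  36 215] (array([620.7, -38.2]), array([51.2, 51.3]), 78.2)
mark [377 171  36  36 216] (array([ 604.6, -111.7]), array([51. , 50.7]), 77.7)
tall 551 (array([668.4, 182.1]), array([ 9.7, 71.6]), 78.1)
```

```bash
cat > plan.py <<'E'
import sys,numpy as np
from scipy.spatial.transform import Rotation as R
from station import ctrl
# args: x y z(mm, TCP) yaw(deg of tool x)
x,y,z,w=map(float,sys.argv[1:5]);o=ctrl.get_obs()
M=R.from_rotvec(o['tool_rot']).as_matrix();a=np.degrees(np.arctan2(M[1,0],M[0,0]))
r=-np.radians((w-a+180)%360-180);M2=M@R.from_rotvec([0,0,r]).as_matrix()
t=M2.T@(np.array([x,y,z])-o['tool_pos']*1000)
print('t',round(o['t'],2),'yaw now',a.round(2),'tilt',M[2,2].round(4),'roll',r.round(3),'then shift',t.round(1),'q6',o['q'][5].round(2),'F',o['contact_force'].round(1),'open',round(o['opening'],4),'grip',o['grip_force'])
E
python3 plan.py 469.8 -299.1 130 30.4
```

```text
t 0.15 yaw now 17.7 tilt -1.0 roll -0.222 then shift [ 391.1 -113.4  100.7] q6 -0.12 F [-0.3 -0.7  0.3] open 0.0857 grip 0.0
```

```bash
python3 -m handwheel '[{"roll":-0.111},{"roll":-0.111},{"tx":39,"ty":-11.3},{"tx":39,"ty":-11.3},{"tx":39,"ty":-11.3},{"tx":39,"ty":-11.3},{"tx":39,"ty":-11.3},{"tx":39,"ty":-11.3},{"tx":39,"ty":-11.3},{"tx":39,"ty":-11.3},{"tx":39,"ty":-11.3},{"tx":39,"ty":-11.3}]' 85 60; python3 -m handwheel '[{"tz":30},{"tz":35},{"tz":30},{},{}]';python3 plan.py 469.8 -299.1 60 30.4
```

```text
t 0.15 yaw now 17.7 tilt -1.0 roll -0.222 then shift [ 391.1 -113.3  170.7] q6 -0.12 F [-0.3 -0.7  0.3] open 0.0857 grip 0.0$[0]: bad value
$[0]: bad value
```

```bash
python3 -m handwheel '[{"tx":0,"ty":0,"tz":0,"roll":-0.111},{"tx":0,"ty":0,"tz":0,"roll":-0.111}]' 85 60; python3 plan.py 469.8 -299.1 130 30.4; python3 -m handwheel --help | head -20
```

```text
t: 0.32
tool_pos: [0.1899, -0.5951, 0.2307]
tool_rot: [-3.028, -0.832, -0.0]
contact_force: [0.3, -0.0, -0.2]
opening: 0.085
grip_force: 0.0
t 0.32 yaw now 30.72 tilt -1.0 roll 0.006 then shift [ 391.2 -113.6  101. ] q6 -0.35 F [ 0.3 -0.  -0.2] open 0.085 grip 0.0invalid input: not JSON, or not a number
```

All four fields are required, and the roll sign is as expected.

```bash
python3 -m handwheel '[{"tx":39,"ty":-11.3,"tz":0,"roll":0},{"tx":39,"ty":-11.3,"tz":0,"roll":0},{"tx":39,"ty":-11.3,"tz":0,"roll":0},{"tx":39,"ty":-11.3,"tz":0,"roll":0},{"tx":39,"ty":-11.3,"tz":0,"roll":0},{"tx":39,"ty":-11.3,"tz":0,"roll":0},{"tx":39,"ty":-11.3,"tz":0,"roll":0},{"tx":39,"ty":-11.3,"tz":0,"roll":0},{"tx":39,"ty":-11.3,"tz":0,"roll":0},{"tx":39,"ty":-11.3,"tz":0,"roll":0},{"tx":0,"ty":0,"tz":0,"roll":0},{"tx":0,"ty":0,"tz":0,"roll":0}]' 85 60; python3 plan.py 469.8 -299.1 60 30.4
python3 - <<'E'
from h import *
im,d=optics.get_image('wrist');cv2.imwrite('pics/w1.png',im[:,:,::-1])
E
```

```text
t: 1.32
tool_pos: [0.47, -0.2988, 0.2309]
tool_rot: [-3.029, -0.83, 0.001]
contact_force: [-0.7, 0.2, -0.5]
opening: 0.0854
grip_force: 0.0
t 1.32 yaw now 30.65 tilt -1.0 roll 0.004 then shift [ -0.2   0.2 170.9] q6 0.34 F [-0.7  0.2 -0.5] open 0.0854 grip 0.0
```

View pics/w1.png

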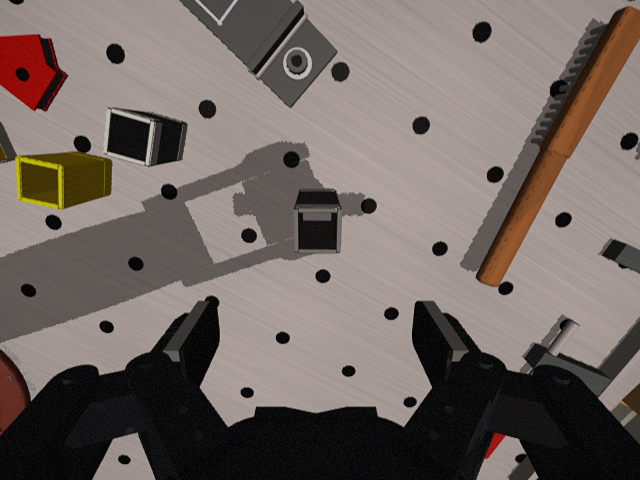

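The wrist view shows post_d's rim at (317,230), centred between the fingers and square to them. I'll descend and grip.

```bash
python3 -m handwheel '[{"tx":0,"ty":0,"tz":35,"roll":0},{"tx":0,"ty":0,"tz":35,"roll":0},{"tx":0,"ty":0,"tz":35,"roll":0},{"tx":0,"ty":0,"tz":35,"roll":0},{"tx":0,"ty":0,"tz":20,"roll":0},{"tx":0,"ty":0,"tz":11,"roll":0},{"tx":0,"ty":0,"tz":0,"roll":0},{"tx":0,"ty":0,"tz":0,"roll":0}]' 85 60;  python3 -m handwheel '[{"tx":0,"ty":0,"tz":0,"roll":0},{"tx":0,"ty":0,"tz":0,"roll":0},{"tx":0,"ty":0,"tz":0,"roll":0},{"tx":0,"ty":0,"tz":0,"roll":0},{"tx":0,"ty":0,"tz":0,"roll":0},{"tx":0,"ty":0,"tz":0,"roll":0},{"tx":0,"ty":0,"tz":0,"roll":0},{"tx":0,"ty":0,"tz":0,"roll":0}]' 30 60;python3 plan.py 469.8 -299.1 60 30.4
```

```text
t: 2.03
tool_pos: [0.4687, -0.3016, 0.0607]
tool_rot: [3.032, 0.822, -0.0]
contact_force: [0.0, -0.0, -0.5]
opening: 0.0849
grip_force: 0.0
t: 2.7
tool_pos: [0.4699, -0.3011, 0.062]
tool_rot: [3.03, 0.824, 0.002]
contact_force: [-1.8, 1.7, 5.6]
opening: 0.0394
grip_force: 61.0
t 2.7 yaw now 30.43 tilt -1.0 roll 0.0 then shift [ 1.  -1.8  2. ] q6 0.34 F [-1.8  1.7  5.6] open 0.0394 grip 60.99043607711792
```

```bash
python3 -m handwheel '[{"tx":0,"ty":0,"tz":-15,"roll":0},{"tx":0,"ty":0,"tz":-30,"roll":0},{"tx":0,"ty":0,"tz":-30,"roll":-0.119},{"tx":0,"ty":0,"tz":-30,"roll":-0.119},{"tx":0,"ty":0,"tz":-15,"roll":-0.119},{"tx":0,"ty":0,"tz":0,"roll":-0.119},{"tx":0,"ty":0,"tz":0,"roll":-0.119},{"tx":0,"ty":0,"tz":0,"roll":-0.119},{"tx":0,"ty":0,"tz":0,"roll":-0.119},{"tx":0,"ty":0,"tz":0,"roll":0}]' 30 60;python3 plan.py 636.2 34.6 71 77.9
```

```text
t: 3.53
tool_pos: [0.4684, -0.2998, 0.1789]
tool_rot: [-2.435, -1.981, 0.001]
contact_force: [0.5, 0.4, -4.2]
opening: 0.0392
grip_force: 61.8
t 3.53 yaw now 78.26 tilt -1.0 roll 0.006 then shift [362.1  94.2 108.1] q6 -0.5 F [ 0.5  0.4 -4.2] open 0.0392 grip 61.796590089797974
```

```bash
python3 -m handwheel '[{"tx":20,"ty":5.2,"tz":0,"roll":0},{"tx":36,"ty":9.4,"tz":0,"roll":0},{"tx":38,"ty":9.9,"tz":0,"roll":0},{"tx":38,"ty":9.9,"tz":0,"roll":0},{"tx":38,"ty":9.9,"tz":0,"roll":0},{"tx":38,"ty":9.9,"tz":0,"roll":0},{"tx":38,"ty":9.9,"tz":0,"roll":0},{"tx":38,"ty":9.9,"tz":0,"roll":0},{"tx":38,"ty":9.9,"tz":0,"roll":0},{"tx":25,"ty":6.5,"tz":0,"roll":0},{"tx":15,"ty":4,"tz":0,"roll":0},{"tx":0,"ty":0,"tz":0,"roll":0}]' 30 60;python3 plan.py 636.2 34.6 71 77.9
python3 - <<'E'
from h import *
im,d,P=cloud()
m=(d>0)&(abs(P[...,0]-.636)<.06)&(abs(P[...,1]-.035)<.06)
z=P[...,2];cv2.imwrite('pics/top1.png',cv2.resize(im[100:260,180:420,::-1],None,fx=3,fy=3))
im,d=optics.get_image('side');cv2.imwrite('pics/s1.png',cv2.resize(im[150:370,150:390,::-1],None,fx=2.5,fy=2.5))
E
```

```text
t: 4.53
tool_pos: [0.6362, 0.0373, 0.1792]
tool_rot: [-2.437, -1.981, 0.0]
contact_force: [-0.7, -1.2, -3.9]
opening: 0.0393
grip_force: 61.7
t 4.53 yaw now 78.22 tilt -1.0 roll 0.005 then shift [ -2.8   0.7 108.2] q6 0.15 F [-0.7 -1.2 -3.9] open 0.0393 grip 61.68933391571045
```

View pics/s1.png

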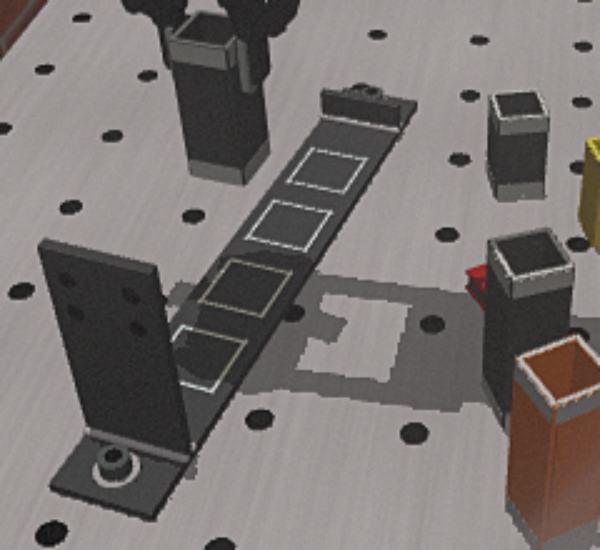

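The side view shows post_d hanging upright in the grip, in line with the second square. I'll lower it, slowly at the end.

```bash
python3 -m handwheel '[{"tx":-2.8,"ty":0.7,"tz":10,"roll":0.005},{"tx":0,"ty":0,"tz":25,"roll":0},{"tx":0,"ty":0,"tz":25,"roll":0},{"tx":0,"ty":0,"tz":22,"roll":0},{"tx":0,"ty":0,"tz":12,"roll":0},{"tx":0,"ty":0,"tz":6,"roll":0},{"tx":0,"ty":0,"tz":3,"roll":0},{"tx":0,"ty":0,"tz":0,"roll":0},{"tx":0,"ty":0,"tz":0,"roll":0}]' 30 60;python3 plan.py 636.2 34.6 71 77.9
```

```text
t: 5.38
tool_pos: [0.6371, 0.0311, 0.0789]
tool_rot: [2.443, 1.972, 0.003]
contact_force: [-0.1, 0.2, -4.3]
opening: 0.0392
grip_force: 61.7
t 5.38 yaw now 77.82 tilt -1.0 roll -0.001 then shift [ 3.3 -1.6  7.9] q6 0.14 F [-0.1  0.2 -4.3] open 0.0392 grip 61.65210843086243
```

```bash
for i in 1 2 3; do python3 -m handwheel '[{"tx":0,"ty":0,"tz":0,"roll":0}]' | sed -n 2p;done; python3 plan.py 636.2 34.6 71 77.9
python3 - <<'E'
from h import *
im,d,P=cloud()
w=(d>0)&(abs(P[...,0]-.636)<.05)&(abs(P[...,1]-.033)<.05)
im2=im[100:260,180:420,::-1];cv2.imwrite('pics/top2.png',cv2.resize(im2,None,fx=3,fy=3))
E
```

```text
tool_pos: [0.6373, 0.0312, 0.0792]
tool_pos: [0.637, 0.0314, 0.079]
tool_pos: [0.6367, 0.0315, 0.0785]
t 5.63 yaw now 77.86 tilt -1.0 roll -0.001 then shift [ 2.9 -1.2  7.5] q6 0.14 F [-0.3  0.8 -3.8] open 0.0393 grip 61.65797710418701
```

View pics/top2.png

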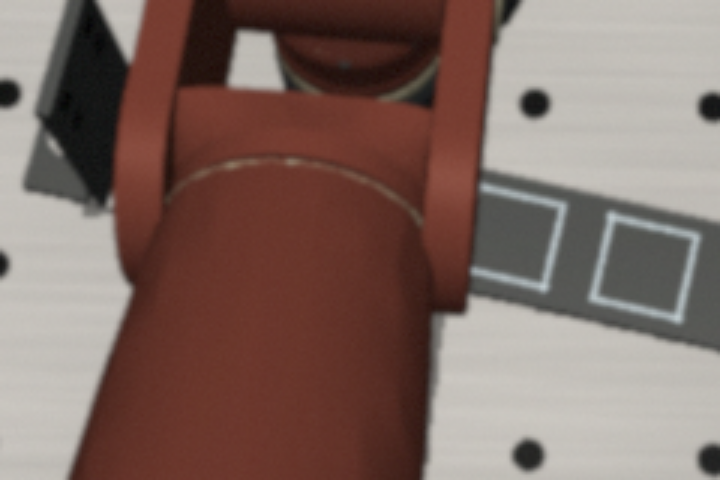

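The arm hides the post from above. The earlier readings lagged the motion, so I'll correct from the settled one and lower gently to contact.

```bash
python3 -m handwheel '[{"tx":2.9,"ty":-1.2,"tz":0,"roll":0},{"tx":0,"ty":0,"tz":2,"roll":0},{"tx":0,"ty":0,"tz":2,"roll":0},{"tx":0,"ty":0,"tz":1.5,"roll":0},{"tx":0,"ty":0,"tz":1,"roll":0},{"tx":0,"ty":0,"tz":0,"roll":0},{"tx":0,"ty":0,"tz":0,"roll":0}]'; python3 plan.py 636.2 34.6 70 77.9; python3 -m handwheel '[{"tx":0,"ty":0,"tz":1,"roll":0},{"tx":0,"ty":0,"tz":0,"roll":0},{"tx":0,"ty":0,"tz":0,"roll":0}]'
```

```text
t: 6.27
tool_pos: [0.6353, 0.0345, 0.0706]
tool_rot: [-2.444, -1.974, 0.0]
contact_force: [-0.8, -0.1, -3.2]
opening: 0.0391
grip_force: 61.8
t 6.27 yaw now 77.85 tilt -1.0 roll -0.001 then shift [0.3 0.8 0.6] q6 0.15 F [-0.8 -0.1 -3.2] open 0.0391 grip 61.8402636051178
t: 6.52
tool_pos: [0.6356, 0.0345, 0.0701]
tool_rot: [2.444, 1.974, 0.001]
contact_force: [-1.4, 0.2, -2.5]
opening: 0.0395
grip_force: 61.8
```

```bash
for i in 1 2 ; do python3 -m handwheel '[{"tx":0,"ty":0,"tz":1,"roll":0},{"tx":0,"ty":0,"tz":0,"roll":0},{"tx":0,"ty":0,"tz":0,"roll":0}]' | sed -n '2p;4p';done
```

```text
tool_pos: [0.6357, 0.0345, 0.0701]
contact_force: [-3.8, 0.3, 5.2]
tool_pos: [0.6358, 0.0345, 0.0701]
contact_force: [-6.5, 1.0, 9.4]
```

It's down at z = 70.1 mm, as predicted. I'll release it and go up.

```bash
python3 -m handwheel '[{"tx":0,"ty":0,"tz":-1.5,"roll":0},{"tx":0,"ty":0,"tz":0,"roll":0},{"tx":0,"ty":0,"tz":0,"roll":0},{"tx":0,"ty":0,"tz":0,"roll":0},{"tx":0,"ty":0,"tz":0,"roll":0}]' 85 60|tail -2;  python3 -m handwheel '[{"tx":0,"ty":0,"tz":-15,"roll":0},{"tx":0,"ty":0,"tz":-35,"roll":0},{"tx":0,"ty":0,"tz":-35,"roll":0},{"tx":0,"ty":0,"tz":-35,"roll":0},{"tx":0,"ty":0,"tz":-20,"roll":0},{"tx":0,"ty":0,"tz":0,"roll":0},{"tx":0,"ty":0,"tz":0,"roll":0},{"tx":0,"ty":0,"tz":0,"roll":0}]' 85 60; python3 plan.py 453 -123 36 104.4
```

```text
opening: 0.0849
grip_force: 0.0
t: 8.1
tool_pos: [0.6349, 0.0346, 0.2089]
tool_rot: [-2.444, -1.974, 0.001]
contact_force: [0.1, 0.1, -0.3]
opening: 0.085
grip_force: 0.0
t 8.1 yaw now 77.85 tilt -1.0 roll -0.463 then shift [-107.4 -215.3  173. ] q6 0.15 F [ 0.1  0.1 -0.3] open 0.085 grip 0.0
```

```bash
python3 -m handwheel '[{"tx":0,"ty":0,"tz":0,"roll":-0.116},{"tx":0,"ty":0,"tz":0,"roll":-0.116},{"tx":0,"ty":0,"tz":0,"roll":-0.116},{"tx":0,"ty":0,"tz":0,"roll":-0.115},{"tx":-17.9,"ty":-35.9,"tz":0,"roll":0},{"tx":-17.9,"ty":-35.9,"tz":0,"roll":0},{"tx":-17.9,"ty":-35.9,"tz":0,"roll":0},{"tx":-17.9,"ty":-35.9,"tz":0,"roll":0},{"tx":-17.9,"ty":-35.9,"tz":0,"roll":0},{"tx":-17.9,"ty":-35.9,"tz":0,"roll":0},{"tx":0,"ty":0,"tz":20,"roll":0},{"tx":0,"ty":0,"tz":20,"roll":0}]' >/dev/null; python3 -m handwheel '[{"tx":0,"ty":0,"tz":30,"roll":0},{"tx":0,"ty":0,"tz":0,"roll":0},{"tx":0,"ty":0,"tz":0,"roll":0},{"tx":0,"ty":0,"tz":0,"roll":0}]' >/dev/null; python3 plan.py 453 -123 36 104.4
```

```text
t 9.43 yaw now 104.4 tilt -1.0 roll -0.0 then shift [-1.000e-01 -3.000e-01  1.034e+02] q6 -0.67 F [-0.  -0.5 -0.6] open 0.0851 grip 0.0
```

Run:
```python
from h import *
im,d,P=cloud()
u,v=320,165
m=(d>0)&(abs(P[...,2]-.109)<.006)&(abs(P[...,0]-.636)<.05)&(abs(P[...,1]-.034)<.05)
print(m.sum(), rect(P[m]) if m.sum()>20 else '', rect(ray(np.argwhere(m)[:,::-1],.109)) if m.sum()>20 else '')
```

```text
324 (array([636.2,  35.3]), array([40.9, 41.7]), 77.1) (array([634.8,  35.2]), array([41.1, 42.6]), 77.6)
```

Post_d stands within about 1.5 mm of its mark and square to the bar. Next I'll grip post_a.

```bash
python3 -m handwheel '[{"tx":0,"ty":0,"tz":30,"roll":0},{"tx":0,"ty":0,"tz":35,"roll":0},{"tx":0,"ty":0,"tz":25,"roll":0},{"tx":0,"ty":0,"tz":13,"roll":0},{"tx":0,"ty":0,"tz":0,"roll":0},{"tx":0,"ty":0,"tz":0,"roll":0},{"tx":0,"ty":0,"tz":0,"roll":0}]' >/dev/null;  python3 -m handwheel '[{"tx":0,"ty":0,"tz":0,"roll":0},{"tx":0,"ty":0,"tz":0,"roll":0},{"tx":0,"ty":0,"tz":0,"roll":0},{"tx":0,"ty":0,"tz":0,"roll":0},{"tx":0,"ty":0,"tz":0,"roll":0},{"tx":0,"ty":0,"tz":0,"roll":0},{"tx":0,"ty":0,"tz":0,"roll":0},{"tx":0,"ty":0,"tz":0,"roll":0}]' 30 60;python3 plan.py 453 -123 36 104.4
```

```text
t: 10.73
tool_pos: [0.4539, -0.1233, 0.0372]
tool_rot: [1.925, 2.481, 0.0]
contact_force: [-2.9, 0.5, 6.5]
opening: 0.0395
grip_force: 60.5
t 10.73 yaw now 104.39 tilt -1.0 roll -0.0 then shift [ 0.5 -0.8  1.2] q6 -0.67 F [-2.9  0.5  6.5] open 0.0395 grip 60.54357469081879
```

```bash
python3 -m handwheel '[{"tx":0,"ty":0,"tz":-15,"roll":0},{"tx":0,"ty":0,"tz":-30,"roll":0},{"tx":0,"ty":0,"tz":-30,"roll":0.116},{"tx":0,"ty":0,"tz":-30,"roll":0.116},{"tx":0,"ty":0,"tz":-15,"roll":0.116},{"tx":0,"ty":0,"tz":0,"roll":0.114},{"tx":0,"ty":0,"tz":0,"roll":0},{"tx":0,"ty":0,"tz":0,"roll":0},{"tx":0,"ty":0,"tz":0,"roll":0}]' >/dev/null;python3 plan.py 620.7 -38.2 45 77.9
```

```text
t 11.48 yaw now 78.05 tilt -1.0 roll 0.003 then shift [117.7 147.2 109.2] q6 -0.21 F [ 0.4  0.3 -2.7] open 0.0391 grip 61.33522868156433
```

```bash
python3 -m handwheel '[{"tx":10,"ty":12.5,"tz":0,"roll":0},{"tx":20,"ty":25,"tz":0,"roll":0},{"tx":24,"ty":30,"tz":0,"roll":0},{"tx":24,"ty":30,"tz":0,"roll":0},{"tx":20,"ty":25,"tz":0,"roll":0},{"tx":13.7,"ty":17.2,"tz":0,"roll":0},{"tx":6,"ty":7.5,"tz":20,"roll":0.003},{"tx":0,"ty":0,"tz":30,"roll":0},{"tx":0,"ty":0,"tz":15,"roll":0},{"tx":0,"ty":0,"tz":0,"roll":0},{"tx":0,"ty":0,"tz":0,"roll":0},{"tx":0,"ty":0,"tz":0,"roll":0}]' >/dev/null;python3 plan.py 620.7 -38.2 45 77.9
```

```text
t 12.48 yaw now 77.77 tilt -1.0 roll -0.002 then shift [ 0.3 -1.9 46.9] q6 0.03 F [ 1.1  0.  -3. ] open 0.0393 grip 61.52254343032837
```

```bash
python3 -m handwheel '[{"tx":0,"ty":-1.5,"tz":10,"roll":0},{"tx":0,"ty":0,"tz":15,"roll":0},{"tx":0,"ty":0,"tz":10,"roll":0},{"tx":0,"ty":0,"tz":5,"roll":0},{"tx":0,"ty":0,"tz":2,"roll":0},{"tx":0,"ty":0,"tz":1,"roll":0},{"tx":0,"ty":0,"tz":1,"roll":0},{"tx":0,"ty":0,"tz":0,"roll":0},{"tx":0,"ty":0,"tz":0,"roll":0},{"tx":0,"ty":0,"tz":0,"roll":0}]' >/dev/null;python3 plan.py 620.7 -38.2 45 77.9; for i in 1 2 ; do python3 -m handwheel '[{"tx":0,"ty":0,"tz":1,"roll":0},{"tx":0,"ty":0,"tz":0,"roll":0},{"tx":0,"ty":0,"tz":0,"roll":0}]' | sed -n '2p;4p';done
```

```text
t 13.32 yaw now 77.74 tilt -1.0 roll -0.003 then shift [ 0.2 -0.3  2.9] q6 0.03 F [ 0.3 -0.2 -3.2] open 0.0392 grip 61.588618755340576
tool_pos: [0.6205, -0.0384, 0.0463]
contact_force: [0.0, -0.2, -3.1]
tool_pos: [0.6207, -0.0384, 0.0454]
contact_force: [0.0, 0.8, -3.1]
```

```bash
for i in 1 2 ; do python3 -m handwheel '[{"tx":0,"ty":0,"tz":1,"roll":0},{"tx":0,"ty":0,"tz":0,"roll":0},{"tx":0,"ty":0,"tz":0,"roll":0}]' | sed -n '2p;4p';done
```

```text
tool_pos: [0.6207, -0.0384, 0.0453]
contact_force: [-3.8, 1.1, 6.5]
tool_pos: [0.6207, -0.0384, 0.0453]
contact_force: [-6.6, 0.8, 10.3]
```

```bash
python3 -m handwheel '[{"tx":0,"ty":0,"tz":-1.5,"roll":0},{"tx":0,"ty":0,"tz":0,"roll":0},{"tx":0,"ty":0,"tz":0,"roll":0},{"tx":0,"ty":0,"tz":0,"roll":0},{"tx":0,"ty":0,"tz":0,"roll":0}]' 85 60|tail -2;  python3 -m handwheel '[{"tx":0,"ty":0,"tz":-15,"roll":0},{"tx":0,"ty":0,"tz":-35,"roll":0},{"tx":0,"ty":0,"tz":-35,"roll":0},{"tx":0,"ty":0,"tz":-35,"roll":0},{"tx":0,"ty":0,"tz":-30,"roll":-0.12},{"tx":0,"ty":0,"tz":-10,"roll":-0.12},{"tx":0,"ty":0,"tz":0,"roll":-0.12},{"tx":0,"ty":0,"tz":0,"roll":-0.12},{"tx":0,"ty":0,"tz":0,"roll":-0.12},{"tx":0,"ty":0,"tz":0,"roll":-0.04},{"tx":0,"ty":0,"tz":0,"roll":0},{"tx":0,"ty":0,"tz":0,"roll":0}]' 85 60 |tail -2; python3 plan.py 435.7 113.8 86 114.5
```

```text
opening: 0.0847
grip_force: 0.0
opening: 0.0855
grip_force: 0.0
t 15.73 yaw now 114.33 tilt -1.0 roll -0.003 then shift [ 215.1 -105.   118.6] q6 -0.61 F [-0.8  0.1  0.4] open 0.0855 grip 0.0
```

```bash
python3 -m handwheel '[{"tx":30.7,"ty":-15,"tz":0,"roll":0},{"tx":30.7,"ty":-15,"tz":0,"roll":0},{"tx":30.7,"ty":-15,"tz":0,"roll":0},{"tx":30.7,"ty":-15,"tz":0,"roll":0},{"tx":30.7,"ty":-15,"tz":0,"roll":0},{"tx":30.7,"ty":-15,"tz":0,"roll":0},{"tx":30.7,"ty":-15,"tz":0,"roll":0},{"tx":0,"ty":0,"tz":20,"roll":0},{"tx":0,"ty":0,"tz":20,"roll":0},{"tx":0,"ty":0,"tz":0,"roll":0},{"tx":0,"ty":0,"tz":0,"roll":0},{"tx":0,"ty":0,"tz":0,"roll":0}]' >/dev/null; python3 plan.py 435.7 113.8 86 114.5
python3 - <<'E'
from h import *
im,d=optics.get_image('wrist');cv2.imwrite('pics/w2.png',im[:,:,::-1])
E
```

```text
t 16.73 yaw now 114.36 tilt -1.0 roll -0.002 then shift [ 0.5 -1.  79.7] q6 -0.34 F [ 0.3 -0.5  0.9] open 0.0852 grip 0.0
```

View pics/w2.png

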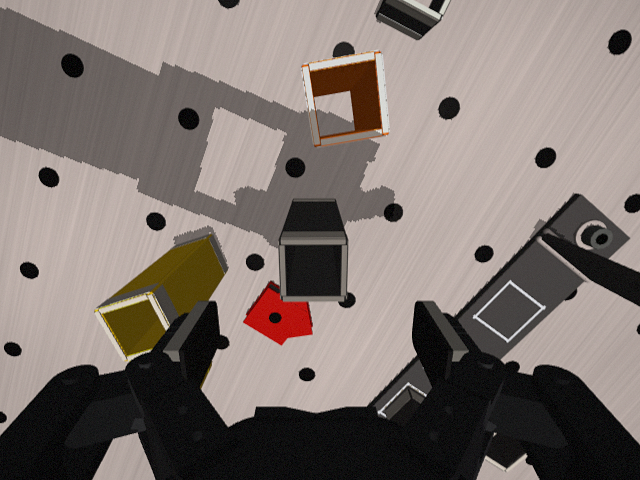

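The wrist view shows post_b's rim at (314,268), centred and square between the fingers. The orange and pale decoys are clear of them.

```bash
python3 -m handwheel '[{"tx":0,"ty":-0.6,"tz":20,"roll":0},{"tx":0,"ty":0,"tz":30,"roll":0},{"tx":0,"ty":0,"tz":20,"roll":0},{"tx":0,"ty":0,"tz":9,"roll":0},{"tx":0,"ty":0,"tz":0,"roll":0},{"tx":0,"ty":0,"tz":0,"roll":0},{"tx":0,"ty":0,"tz":0,"roll":0}]' |grep force;  python3 -m handwheel '[{"tx":0,"ty":0,"tz":0,"roll":0},{"tx":0,"ty":0,"tz":0,"roll":0},{"tx":0,"ty":0,"tz":0,"roll":0},{"tx":0,"ty":0,"tz":0,"roll":0},{"tx":0,"ty":0,"tz":0,"roll":0},{"tx":0,"ty":0,"tz":0,"roll":0},{"tx":0,"ty":0,"tz":0,"roll":0},{"tx":0,"ty":0,"tz":0,"roll":0}]' 30 60;python3 plan.py 435.7 113.8 86 114.5; python3 -m handwheel '[{"tx":0,"ty":0,"tz":-15,"roll":0},{"tx":0,"ty":0,"tz":-30,"roll":0},{"tx":0,"ty":0,"tz":-30,"roll":0},{"tx":0,"ty":0,"tz":-35,"roll":0},{"tx":0,"ty":0,"tz":-35,"roll":0.12},{"tx":0,"ty":0,"tz":-20,"roll":0.12},{"tx":0,"ty":0,"tz":0,"roll":0.12},{"tx":0,"ty":0,"tz":0,"roll":0.12},{"tx":0,"ty":0,"tz":0,"roll":0.12},{"tx":0,"ty":0,"tz":0,"roll":0.036},{"tx":0,"ty":0,"tz":0,"roll":0},{"tx":0,"ty":0,"tz":0,"roll":0}]' >/dev/null;python3 plan.py 651.9 108.1 94 77.9
```

```text
contact_force: [-0.1, 0.2, 1.3]
grip_force: 0.0
t: 18.03
tool_pos: [0.436, 0.1136, 0.0866]
tool_rot: [1.701, 2.64, 0.0]
contact_force: [-2.6, -0.8, 5.2]
opening: 0.0392
grip_force: 60.8
t 18.03 yaw now 114.41 tilt -1.0 roll -0.002 then shift [ 0.3 -0.2  0.6] q6 -0.34 F [-2.6 -0.8  5.2] open 0.0392 grip 60.82168936729431
t 19.03 yaw now 78.04 tilt -1.0 roll 0.002 then shift [ 40.3 213.9 154.3] q6 0.3 F [ 0.3  0.  -5.1] open 0.0393 grip 62.48646140098572
```

```bash
python3 -m handwheel '[{"tx":4,"ty":20,"tz":0,"roll":0},{"tx":6,"ty":34,"tz":0,"roll":0},{"tx":7,"ty":38,"tz":0,"roll":0},{"tx":7,"ty":38,"tz":0,"roll":0},{"tx":7,"ty":38,"tz":0,"roll":0},{"tx":6,"ty":30,"tz":0,"roll":0},{"tx":3,"ty":15,"tz":0,"roll":0.002},{"tx":0,"ty":0,"tz":0,"roll":0},{"tx":0,"ty":0,"tz":20,"roll":0},{"tx":0,"ty":0,"tz":25,"roll":0},{"tx":0,"ty":0,"tz":10,"roll":0},{"tx":0,"ty":0,"tz":0,"roll":0}]' >/dev/null; python3 -m handwheel '[{"tx":0,"ty":0,"tz":0,"roll":0},{"tx":0,"ty":0,"tz":0,"roll":0},{"tx":0,"ty":0,"tz":0,"roll":0}]'|tail -1;python3 plan.py 651.9 108.1 94.7 77.9
```

```text
grip_force: 63.4
t 20.28 yaw now 77.87 tilt -1.0 roll -0.001 then shift [ -0.7  -1.5 103.5] q6 0.26 F [-1.   0.5 -4.2] open 0.0394 grip 63.36096525192261
```

```bash
python3 -m handwheel '[{"tx":-0.5,"ty":-1.2,"tz":15,"roll":0},{"tx":0,"ty":0,"tz":25,"roll":0},{"tx":0,"ty":0,"tz":25,"roll":0},{"tx":0,"ty":0,"tz":18,"roll":0},{"tx":0,"ty":0,"tz":8,"roll":0},{"tx":0,"ty":0,"tz":3,"roll":0},{"tx":0,"ty":0,"tz":0,"roll":0},{"tx":0,"ty":0,"tz":0,"roll":0},{"tx":0,"ty":0,"tz":0,"roll":0}]' >/dev/null;python3 plan.py 651.9 108.1 94.7 77.9
```

```text
t 21.03 yaw now 77.85 tilt -1.0 roll -0.001 then shift [-0.2 -0.6  9.4] q6 0.26 F [-0.4 -0.3 -4.8] open 0.0395 grip 63.41957688331604
```

```bash
python3 -m handwheel '[{"tx":0,"ty":-0.4,"tz":3,"roll":0},{"tx":0,"ty":0,"tz":2,"roll":0},{"tx":0,"ty":0,"tz":2,"roll":0},{"tx":0,"ty":0,"tz":1,"roll":0},{"tx":0,"ty":0,"tz":0,"roll":0},{"tx":0,"ty":0,"tz":0,"roll":0}]' >/dev/null;for i in 1 2 3; do python3 -m handwheel '[{"tx":0,"ty":0,"tz":1,"roll":0},{"tx":0,"ty":0,"tz":0,"roll":0},{"tx":0,"ty":0,"tz":0,"roll":0}]' | sed -n '2p;4p';done
```

```text
tool_pos: [0.6509, 0.1083, 0.0947]
contact_force: [-4.1, -0.1, 5.9]
tool_pos: [0.6509, 0.1083, 0.0947]
contact_force: [-6.5, -1.1, 9.3]
tool_pos: [0.651, 0.1084, 0.0947]
contact_force: [-8.9, 0.7, 13.3]
```

Post_b is down. I'll release it, go up and move to post_c.

```bash
python3 -m handwheel '[{"tx":0,"ty":0,"tz":-2.5,"roll":0},{"tx":0,"ty":0,"tz":0,"roll":0},{"tx":0,"ty":0,"tz":0,"roll":0},{"tx":0,"ty":0,"tz":0,"roll":0},{"tx":0,"ty":0,"tz":0,"roll":0}]' 85 60|tail -2;  python3 -m handwheel '[{"tx":0,"ty":0,"tz":-15,"roll":0},{"tx":0,"ty":0,"tz":-35,"roll":0},{"tx":0,"ty":0,"tz":-35,"roll":0},{"tx":0,"ty":0,"tz":-35,"roll":0},{"tx":0,"ty":0,"tz":-15,"roll":-0.116},{"tx":0,"ty":0,"tz":0,"roll":-0.116},{"tx":0,"ty":0,"tz":0,"roll":0},{"tx":0,"ty":0,"tz":0,"roll":0},{"tx":0,"ty":0,"tz":0,"roll":0}]' 85 60 |tail -2; python3 plan.py 431.9 303.1 12 91.2
```

```text
opening: 0.0848
grip_force: 0.0
opening: 0.0853
grip_force: 0.0
t 23.45 yaw now 91.01 tilt -1.0 roll -0.003 then shift [ 199.5 -213.6  215.8] q6 0.03 F [-0.1  0.6  0.2] open 0.0853 grip 0.0
```

```bash
python3 -m handwheel '[{"tx":24.9,"ty":-26.7,"tz":0,"roll":0},{"tx":24.9,"ty":-26.7,"tz":0,"roll":0},{"tx":24.9,"ty":-26.7,"tz":0,"roll":0},{"tx":24.9,"ty":-26.7,"tz":0,"roll":0},{"tx":24.9,"ty":-26.7,"tz":0,"roll":0},{"tx":24.9,"ty":-26.7,"tz":0,"roll":0},{"tx":24.9,"ty":-26.7,"tz":0,"roll":0},{"tx":24.9,"ty":-26.7,"tz":0,"roll":0},{"tx":0,"ty":0,"tz":30,"roll":0},{"tx":0,"ty":0,"tz":40,"roll":0},{"tx":0,"ty":0,"tz":30,"roll":0},{"tx":0,"ty":0,"tz":0,"roll":0}]' >/dev/null;python3 -m handwheel '[{"tx":0,"ty":0,"tz":0,"roll":0},{"tx":0,"ty":0,"tz":0,"roll":0},{"tx":0,"ty":0,"tz":0,"roll":0}]'|tail -1; python3 plan.py 431.9 303.1 12 91.2
python3 - <<'E'
from h import *
im,d=optics.get_image('wrist');cv2.imwrite('pics/w3.png',im[:,:,::-1])
E
```

```text
grip_force: 0.0
t 24.7 yaw now 91.1 tilt -1.0 roll -0.002 then shift [ -0.8  -3.4 119.1] q6 0.45 F [-0.5 -1.3 -0.4] open 0.0851 grip 0.0
```

View pics/w3.png

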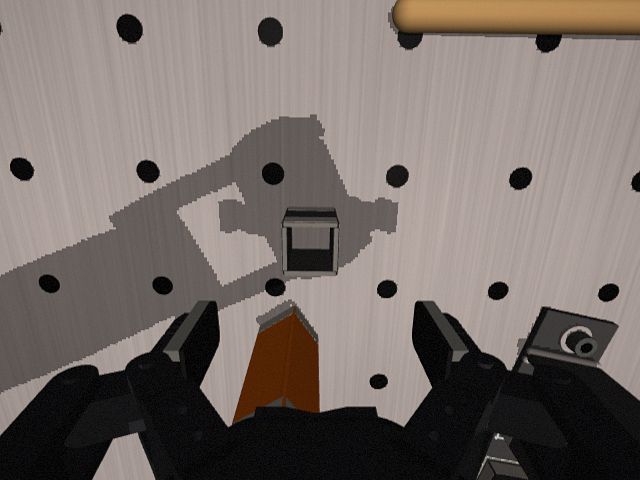

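The wrist view shows post_c's rim at (310,245), about 3 mm off in -y, which agrees with the plan. I'll correct, descend and grip.

```bash
python3 -m handwheel '[{"tx":-0.5,"ty":-3,"tz":30,"roll":0},{"tx":0,"ty":0,"tz":35,"roll":0},{"tx":0,"ty":0,"tz":30,"roll":0},{"tx":0,"ty":0,"tz":16,"roll":0},{"tx":0,"ty":0,"tz":6,"roll":0},{"tx":0,"ty":0,"tz":0,"roll":0},{"tx":0,"ty":0,"tz":0,"roll":0},{"tx":0,"ty":0,"tz":0,"roll":0}]' |grep force;  python3 -m handwheel '[{"tx":0,"ty":0,"tz":0,"roll":0},{"tx":0,"ty":0,"tz":0,"roll":0},{"tx":0,"ty":0,"tz":0,"roll":0},{"tx":0,"ty":0,"tz":0,"roll":0},{"tx":0,"ty":0,"tz":0,"roll":0},{"tx":0,"ty":0,"tz":0,"roll":0},{"tx":0,"ty":0,"tz":0,"roll":0},{"tx":0,"ty":0,"tz":0,"roll":0}]' 30 60;python3 plan.py 431.9 303.1 12 91.2; python3 -m handwheel '[{"tx":0,"ty":0,"tz":-15,"roll":0},{"tx":0,"ty":0,"tz":-30,"roll":0},{"tx":0,"ty":0,"tz":-35,"roll":0},{"tx":0,"ty":0,"tz":-35,"roll":0},{"tx":0,"ty":0,"tz":-35,"roll":0},{"tx":0,"ty":0,"tz":-35,"roll":0.116},{"tx":0,"ty":0,"tz":-15,"roll":0.116},{"tx":0,"ty":0,"tz":0,"roll":0},{"tx":0,"ty":0,"tz":0,"roll":0},{"tx":0,"ty":0,"tz":0,"roll":0}]' >/dev/null;python3 plan.py 604.6 -111.7 20 77.9
```

```text
contact_force: [0.7, 0.6, 0.3]
grip_force: 0.0
t: 26.08
tool_pos: [0.4307, 0.3029, 0.0122]
tool_rot: [2.199, 2.243, 0.002]
contact_force: [-1.1, 0.3, 5.6]
opening: 0.0394
grip_force: 60.9
t 26.08 yaw now 91.15 tilt -1.0 roll -0.001 then shift [0.2 1.2 0.2] q6 0.45 F [-1.1  0.3  5.6] open 0.0394 grip 60.91306686401367
t 26.92 yaw now 77.99 tilt -1.0 roll 0.002 then shift [-366.9  259.3  188.5] q6 0.68 F [-0.3 -0.5 -2. ] open 0.0395 grip 60.64746022224426
```

```bash
python3 -m handwheel '[{"tx":-15,"ty":10.6,"tz":0,"roll":0},{"tx":-28,"ty":19.8,"tz":0,"roll":0},{"tx":-32,"ty":22.6,"tz":0,"roll":0},{"tx":-32,"ty":22.6,"tz":0,"roll":0},{"tx":-32,"ty":22.6,"tz":0,"roll":0},{"tx":-32,"ty":22.6,"tz":0,"roll":0},{"tx":-32,"ty":22.6,"tz":0,"roll":0},{"tx":-32,"ty":22.6,"tz":0,"roll":0},{"tx":-32,"ty":22.6,"tz":0,"roll":0},{"tx":-32,"ty":22.6,"tz":0,"roll":0},{"tx":-32,"ty":22.6,"tz":0,"roll":0},{"tx":-20,"ty":14.1,"tz":0,"roll":0}]' >/dev/null; python3 -m handwheel '[{"tx":-10.9,"ty":7.7,"tz":0,"roll":0},{"tx":-5,"ty":3.5,"tz":0,"roll":0},{"tx":0,"ty":0,"tz":20,"roll":0},{"tx":0,"ty":0,"tz":35,"roll":0},{"tx":0,"ty":0,"tz":35,"roll":0},{"tx":0,"ty":0,"tz":15,"roll":0},{"tx":0,"ty":0,"tz":0,"roll":0},{"tx":0,"ty":0,"tz":0,"roll":0},{"tx":0,"ty":0,"tz":0,"roll":0}]'|tail -1;python3 plan.py 604.6 -111.7 20.3 77.9
```

```text
grip_force: 60.8
t 28.67 yaw now 77.93 tilt -1.0 roll 0.001 then shift [-2.1 -2.  87.3] q6 -0.09 F [-0.1 -0.4 -2.2] open 0.0394 grip 60.813331604003906
```

```bash
python3 -m handwheel '[{"tx":-1.8,"ty":-1.6,"tz":15,"roll":0},{"tx":0,"ty":0,"tz":25,"roll":0},{"tx":0,"ty":0,"tz":22,"roll":0},{"tx":0,"ty":0,"tz":10,"roll":0},{"tx":0,"ty":0,"tz":5,"roll":0},{"tx":0,"ty":0,"tz":2,"roll":0},{"tx":0,"ty":0,"tz":0,"roll":0},{"tx":0,"ty":0,"tz":0,"roll":0},{"tx":0,"ty":0,"tz":0,"roll":0}]' >/dev/null;python3 plan.py 604.6 -111.7 20.3 77.9;for i in 1 2 3; do python3 -m handwheel '[{"tx":0,"ty":0,"tz":1,"roll":0},{"tx":0,"ty":0,"tz":1,"roll":0},{"tx":0,"ty":0,"tz":0,"roll":0},{"tx":0,"ty":0,"tz":0,"roll":0}]' | sed -n '2p;4p';done
```

```text
t 29.42 yaw now 77.85 tilt -1.0 roll -0.001 then shift [ 0.6 -1.   8.8] q6 -0.09 F [-0.5 -0.7 -1.9] open 0.0391 grip 60.814443826675415
tool_pos: [0.6041, -0.1121, 0.0253]
contact_force: [-0.2, -0.4, -2.3]
tool_pos: [0.6041, -0.1121, 0.0231]
contact_force: [0.9, -0.3, -2.4]
tool_pos: [0.6041, -0.1121, 0.0212]
contact_force: [-0.6, 0.4, -2.4]
```

```bash
for i in 1 2 3; do python3 -m handwheel '[{"tx":0,"ty":0,"tz":1,"roll":0},{"tx":0,"ty":0,"tz":0,"roll":0},{"tx":0,"ty":0,"tz":0,"roll":0}]' | sed -n '2p;4p';done
```

```text
tool_pos: [0.6042, -0.1121, 0.0203]
contact_force: [0.5, 0.4, -2.1]
tool_pos: [0.6043, -0.1121, 0.0202]
contact_force: [-4.1, 0.8, 5.3]
tool_pos: [0.6043, -0.1122, 0.0202]
contact_force: [-6.3, 1.7, 10.8]
```

Post_c is down. I'll release it, retreat clear of the top view and check all four.

```bash
python3 -m handwheel '[{"tx":0,"ty":0,"tz":-2,"roll":0},{"tx":0,"ty":0,"tz":0,"roll":0},{"tx":0,"ty":0,"tz":0,"roll":0},{"tx":0,"ty":0,"tz":0,"roll":0},{"tx":0,"ty":0,"tz":0,"roll":0}]' 85 60|tail -2;  python3 -m handwheel '[{"tx":0,"ty":0,"tz":-15,"roll":0},{"tx":0,"ty":0,"tz":-35,"roll":0},{"tx":0,"ty":0,"tz":-35,"roll":0},{"tx":0,"ty":0,"tz":-35,"roll":0},{"tx":0,"ty":0,"tz":-35,"roll":0},{"tx":-35,"ty":0,"tz":-15,"roll":0},{"tx":-35,"ty":0,"tz":0,"roll":0},{"tx":-35,"ty":0,"tz":0,"roll":0},{"tx":-35,"ty":0,"tz":0,"roll":0},{"tx":-35,"ty":0,"tz":0,"roll":0},{"tx":-35,"ty":0,"tz":0,"roll":0},{"tx":0,"ty":0,"tz":0,"roll":0}]' |head -2; python3 -m handwheel '[{"tx":0,"ty":0,"tz":0,"roll":0},{"tx":0,"ty":0,"tz":0,"roll":0},{"tx":0,"ty":0,"tz":0,"roll":0}]'|tail -1
python3 - <<'E'
from h import *
im,d,P=cloud();cv2.imwrite('pics/top9.png',im[:,:,::-1])
for n,h,x,y in(('b',.134,651.9,108.1),('d',.109,636.2,34.6),('a',.084,620.7,-38.2),('c',.059,604.6,-111.7)):
    m=(d>0)&(abs(P[...,2]-h)<.007)&(np.hypot(P[...,0]-x/1e3,P[...,1]-y/1e3)<.04)
    r=rect(P[m]);print(n,m.sum(),np.median(P[m][:,2])*1000,r,'err',r[0]-[x,y])
m=(d>0)&(abs(P[...,2]-.0199)<.006)&(np.hypot(P[...,0]-.45,P[...,1]-.018)<.06);print('mag',rect(P[m]))
E
```

```text
opening: 0.0851
grip_force: 0.0
t: 32.58
tool_pos: [0.5583, -0.3229, 0.19]
grip_force: 0.0
b 370 133.22924229101125 (array([651.4, 109.1]), array([41.5, 42.3]), 78.6) err [-0.5  1. ]
d 339 108.45823894653661 (array([636. ,  35.3]), array([41. , 42.1]), 78.3) err [-0.2  0.7]
a 310 83.46493616363598 (array([620.9, -38. ]), array([40.4, 42.1]), 78.0) err [0.2 0.2]
c 302 58.2998244590936 (array([ 604.7, -111.1]), array([40.8, 41.5]), 77.1) err [0.1 0.6]
mag (array([450.1,  18.4]), array([62.6, 63.2]), 78.5)
```

View pics/top9.png

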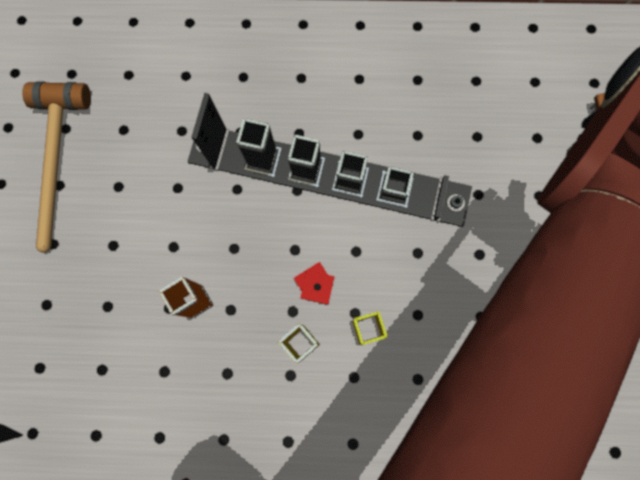

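The top view shows the four posts stepping down along the bar from (254,140) to (398,182). Each is within about 1 mm of its mark, and the magnet at (317,285) hasn't moved. I'll hand it in.

```bash
python3 -c "
from station import ctrl
print(ctrl.finish_job())"
```

```text
the job is handed in; nothing more can be done
None
```

The job is handed in: the four posts stand on their squares in height order, tallest by the tall end plate, each about 1 mm or less off centre and square to the bar by the last camera check, with all posts released and the magnet unmoved; the hand-in returned no verdict.

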